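# Couple the board-holder arm to its ball stand and latch it

### The arm

A 6-joint arm with a two-finger parallel gripper is mounted at the origin on a cart in front of the work surface, level with it; the furniture and walls round the work are solid. World frame = base frame: x ahead of the robot, y to its left, z up, the work surface at z = 0. Lengths are in m, angles in rad, forces in N, time in s.
With the tool pointing down it reaches from about 0.325 to 0.775 m from the base axis. Payload 5.5 kg.
Tool frame: the origin (TCP) lies between the finger pads; the fingertips stand 8 mm ahead of it and the grasp point (between the pads) lies 11 mm behind it (tcp_to_tips is the distance from the TCP to the fingertips, in m); z points along the fingers, y is the direction in which the jaws open and shut (so a half turn about z gives the same grasp; the last joint's range is limited). The gripper opens to 88 mm and grips with 3 to 60 N. Pads are 20 mm wide; open, the fingers measure 115 mm over their backs; the gripper's body (75 mm by 178 mm) begins 61 mm behind the grasp point.
Start: joints at [-1.342, 0.091, 1.231, -0, 1.82, -0.057], TCP at [0.169, -0.576, 0.205] pointing down, gripper open.
Joint ranges: [-2.87, 2.87], [-0.86, 2.18], [0.17, 2.46], [-1.51, 4.65], [0.06, 2.69], [-2.65, 2.65]. Speed limits (rad/s): [2.57, 2.57, 3.01, 3.14, 3.14, 3.14].

### API

Orientations are given as a unit quaternion [w, x, y, z].
In Python, from bench import * gives the robot as it stands. Calls block until the motion is done:
- move_to(position, orientation): joint-space move of the TCP to a pose.
- move_l(position, speed=0.15, orientation=None): straight line of the TCP; orientation=None keeps the orientation; speed is the mean speed in m/s.
- movej(angles): joint-space move.
- gripper_open() and close(): open the fingers fully, or close them until they stop; the grip force is fixed at half the most.
- hold(seconds).
- inverse_kinematics(position, orientation): joint angles nearest the present ones, or None.
- state(): the state.
- get_image(name): name is "scene" or "top" or "wrist"; returns a dict with "frame" (480x640x3 uint8, blue, green, red), "depth" (480x640 float32, m along the optical axis (not along the pixel's ray), 0 where there is no reading), "camera_matrix" (3x3 intrinsics, pixels), "view" (4x4, takes a point from world to camera coordinates). Camera axes: x right, y up, looking along -z (the intrinsics and any distortion apply to the point x, -y, -z); pixel columns grow to the right and rows downward; lengths in m; the calibration is good to about 2 mm. A picture is of the moment at which its call begins.
A pose or a line that the arm cannot do raises IKError and nothing moves.
- job_done(): hands the job in, once; it reports no verdict.
The state is a dict: "time": time; "joint_pos": joint angles; "dq": joint speeds; "joint_torque": joint torques, N m; "ee_pos": TCP position; "ee_rot": TCP orientation; "ft_force": force on the tool from outside, world axes, zero at the start; "moment": the same for the moment, N m; "finger_gap": finger opening in m.
Only numpy, scipy, OpenCV 4.12 (cv2) and the standard library are available. Lean on these libraries where they do the work, as an engineer would, in place of code of your own. Each camera call takes 0.05 s, during which the arm holds its last target.

### The job

Mount the board-holder arm on the bench stand: lower its socket over the stand's ball with the arm's tail foot between the two fork prongs, and press it gently down until the ball snaps fully home. Then press the arm's latch lever all the way down and let go. Do not force anything, and leave the flux tin and the loupe where they stand.

Things in the scene. Friction and masses are not known exactly. Their poses are not given: they have to be found in the camera images.
- stand: Fixed bench stand: steel foot plate 192 x 72 x 8 mm; over it an aluminium head bar 180 x 60 x 8 mm with a 28 mm steel ball on a thin neck. Origin on the table right under the ball; z up, -x along the bar from ball to fork. The head's height differs every time and is NOT reported: ball centre 60 to 100 mm above the table, firmly set. Feel for it or look.
- stand_axis (a point): Point on top of the foot plate right under the ball, 8 mm above the table; axes as the stand's.
- stand_fork (a point): Point on top of the foot plate right under the fork, 135 mm from the ball towards -x. The fork's two upright prongs stand 22 mm apart across y, flared at the top, and are part of the head (same unreported height): floor of the fork 28 mm below the ball's centre, prong tops about 4 mm above the ball's centre.
- grip_block (a point): Centre of the black grip block on top of the socket of the loose arm: 26 mm along x, 22 mm across y (its two flat sides, to be gripped), 32 mm tall, this point at half height. It is 68 mm above the table while the arm stands there and 42 mm above the centre of a seated ball. z up, -x along the arm to its tail.
- holder_arm: The board-holder arm: aluminium, two rails, 195 mm long, 0.25 to 0.4 kg. Origin at underside level below the socket, 68 mm under grip_block. At the tail, 135 mm towards -x, a foot 16 mm wide reaches down to underside level (it goes between the prongs, its end 26 mm below the seated ball's centre), and a 44 x 62 mm tray lies on top. Over 32 N between arm and stand is forcing it.
- socket (a point): Where the ball's centre lies when home: 42 mm below grip_block, 26 mm above the underside. Bore 31 mm, flared rim 40 mm wide, 12 mm below this point. Two sprung detents meet the ball 14 mm before home; the arm's weight does not pass them; 6 to 18 N straight down does, slowly (20 mm/s or less); they snap over the ball, which stops on stiff rubber (8 N/mm, 2 mm).
- seat_pin (a joint): Steel indicator pin, 6 mm thick, on top of the grip block, pushed up by the ball (metres): 0 without ball, about 0.007 with the ball fully home, more while pressed; the last 7 mm of lowering push it up one to one, with hardly any resistance.
- latch_lever (a joint): Steel latch lever over the rails, hinged 32 mm from grip_block towards the tail and 12 mm below it. 0 to 0.1 rad as found (raised, sloping up to the tail about 34 degrees), 0.6 rad fully down and level. Stiff, stays where left, about 3 N at its pad, solid stop at the end; over 40 N is forcing it. Its claw reaches under the ball; a ball not home blocks it.
- lever_pad (a point): Middle of the top face of the lever's pad (28 mm along the lever, 22 mm across), 57 mm from the hinge. Lever raised: about 74 mm from grip_block towards the tail and 26 mm above it; lever down: 88 mm from it and 4 mm below it. Its axes turn with the lever.
- flux_tin: Small round flux tin, tan lid, 44 mm wide, 22 mm tall, origin under its middle. Leave it.
- loupe: Black barrel-shaped loupe, 34 mm wide, 36 mm tall, origin under its middle. Leave it.

How it is judged:
On the way, in this order (a step that is already met when the one before it is completed fails the run):
1. the socket is fully home on the ball, the lever still up (value of joint seat_pin above 0.0055 m and horizontal distance between socket and stand_axis below 0.005 m and angle between socket's own z axis and vertical below 0.12 rad and angle between the x axis of socket and the x axis of stand_axis, either way round below 0.08 rad and value of joint latch_lever below 0.25 rad), for 0.2 s.
2. the lever is pressed fully down with the socket home (value of joint seat_pin above 0.0055 m and horizontal distance between socket and stand_axis below 0.005 m and angle between socket's own z axis and vertical below 0.12 rad and angle between the x axis of socket and the x axis of stand_axis, either way round below 0.08 rad and value of joint latch_lever above 0.54 rad), for 0.2 s.
At the end, for the whole second after the job is handed in: The ball is fully home in the socket (indicator pin raised by more than 5.5 mm, socket within 5 mm of the stand's axis), the arm lies level within 0.12 rad and along the stand within 0.08 rad (foot between the prongs), the lever is down (more than 0.54 rad), and the arm is at rest (all of step 2 and linear speed of holder_arm below 0.01 m/s); the robot touches nothing.
It fails at once if the arm is forced on the stand (more than 32 N) (contact force between holder_arm and stand above 32 N).
It fails at once if the lever is forced (more than 40 N from the fingers) (contact force between the fingers and latch_lever above 40 N).
It fails at once if the flux tin or the loupe is disturbed (distance of any of flux_tin, loupe from where it was at the start of the episode above 0.02 m).
It also fails if it takes over 69 s, if anything falls off the work surface, if the arm or the gripper's body presses on something with over 40 N, if the wrist force passes 120 N, or if a joint passes its speed limit or range.

## Working session

There is one attempt and no reset: what is moved stays moved. The work goes in short steps, each a Python script; the robot and the scene stay as the last script left them, time stands still between calls to the robot, and variables do not carry over. Pictures are saved under pics/ and viewed, and the job is handed in when it is done.

```bash
ls; mkdir -p pics; python3 - <<'E'
from bench import *
import cv2, numpy as np
for n in ("scene","top","wrist"):
    d=get_image(n); cv2.imwrite(f"pics/{n}0.png",d["frame"]); np.savez(f"pics/{n}0.npz",**d)
    print(n,d["camera_matrix"].tolist(),np.round(d["view"],3).tolist(), [k for k in d])
s=state();print(s)
E
```

```text
pics
scene [[469.08082258909747, 0.0, 321.3405823954675], [0.0, 469.08082258909747, 239.72367705330726], [0.0, 0.0, 1.0]] [[-0.853, -0.522, 0.005, 0.477], [0.39, -0.629, 0.672, -0.238], [-0.348, 0.575, 0.74, -0.849], [0.0, 0.0, 0.0, 1.0]] ['frame', 'depth', 'camera_matrix', 'view']
top [[516.9344591756484, 0.0, 314.52286700626036], [0.0, 516.9344591756484, 234.15584170377542], [0.0, 0.0, 1.0]] [[-0.009, -0.999, -0.031, 0.096], [0.981, -0.015, 0.195, -0.525], [-0.196, -0.028, 0.98, -1.037], [0.0, 0.0, 0.0, 1.0]] ['frame', 'depth', 'camera_matrix', 'view']
wrist [[377.4462653215542, 0.0, 322.8286350313889], [0.0, 377.4462653215542, 236.54306138256558], [0.0, 0.0, 1.0]] [[0.281, -0.96, -0.003, -0.599], [0.928, 0.272, -0.256, 0.031], [0.246, 0.069, 0.967, -0.39], [0.0, 0.0, 0.0, 1.0]] ['frame', 'depth', 'camera_matrix', 'view']
{'time': 0.15, 'joint_pos': array([-1.34174136e+00,  9.17154255e-02,  1.23159702e+00,  5.57646452e-06,
        1.81982317e+00, -5.66956560e-02]), 'dq': array([ 0.00021486, -0.00127744, -0.00470113, -0.00128903, -0.00111346,
       -0.00046786]), 'joint_torque': array([ 2.15669534e-03, -4.47046280e+01, -4.06907237e+01,  6.98913611e-02,
        2.75120605e-02, -1.15310745e-04]), 'ee_pos': array([ 0.16907103, -0.57541934,  0.2036559 ]), 'ee_rot': array([-7.68852369e-04,  9.89810281e-01,  1.42390349e-01, -6.37111361e-05]), 'ft_force': array([ 0.48571366, -1.33604623,  0.02676133]), 'moment': array([-0.01236429, -0.00500147,  0.03981745]), 'finger_gap': 0.08805745758822153}
```

View pics/top0.png

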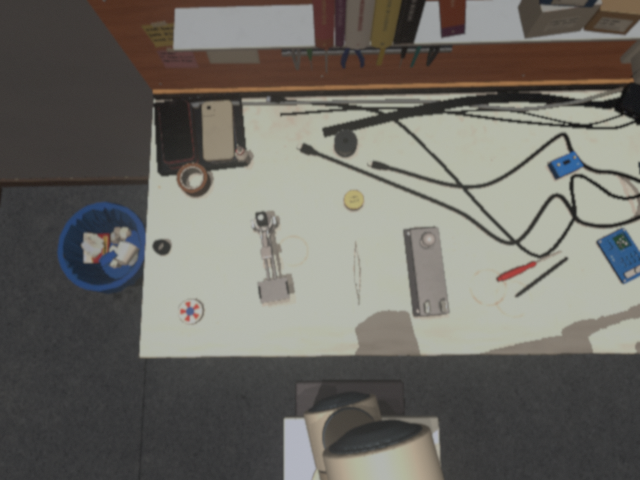

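View pics/scene0.png

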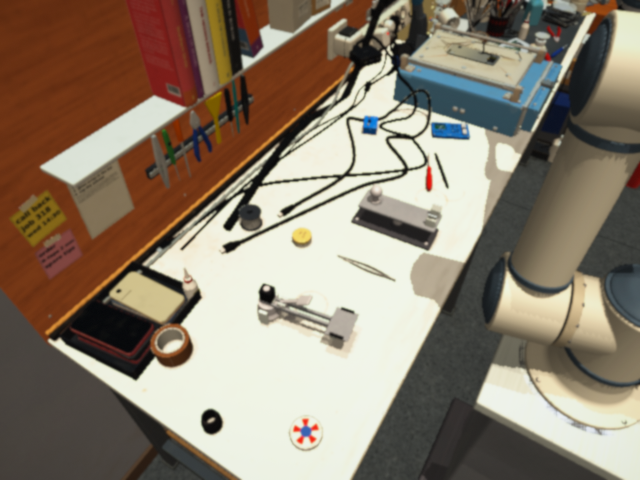

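The top view shows the loose arm with its black block at about (265,218) and its tray at (274,289). The stand's ball is at (428,240) and its fork at about (434,308). The tin is at (354,200) and the loupe at about (345,143). I'll enlarge these areas.

```bash
cat > h.py <<'E'
import numpy as np, cv2
def proj(d,P):
    P=np.asarray(P,float); c=d["view"][:3,:3]@P+d["view"][:3,3]; K=d["camera_matrix"]
    return np.array([K[0,0]*c[0]/-c[2]+K[0,2], K[1,1]*-c[1]/-c[2]+K[1,2]])
def ray(d,u,v):
    K=d["camera_matrix"];R=d["view"][:3,:3];t=d["view"][:3,3]
    r=np.array([(u-K[0,2])/K[0,0],-(v-K[1,2])/K[1,1],-1.0]); return -R.T@t, R.T@r
def at_z(d,u,v,z):
    o,r=ray(d,u,v); return o+r*(z-o[2])/r[2]
def at_d(d,u,v):
    o,r=ray(d,u,v); return o+r*d["depth"][int(round(v)),int(round(u))]
def tri(obs):
    A=np.zeros((3,3));b=np.zeros(3)
    for d,u,v in obs:
        o,r=ray(d,u,v); r=r/np.linalg.norm(r); M=np.eye(3)-np.outer(r,r); A+=M;b+=M@o
    return np.linalg.solve(A,b)
def load(n): return dict(np.load(f"pics/{n}.npz"))
def crop(d,x0,y0,w,h,s,out):
    f=d["frame"][y0:y0+h,x0:x0+w]; f=cv2.resize(f,None,fx=s,fy=s,interpolation=cv2.INTER_CUBIC)
    for x in range((x0+9)//10*10,x0+w,10):
        cv2.putText(f,str(x),(int((x-x0+.5)*s),10),0,.35,(0,0,255),1); cv2.line(f,(int((x-x0+.5)*s),12),(int((x-x0+.5)*s),18),(0,0,255),1)
    for y in range((y0+9)//10*10,y0+h,10):
        cv2.putText(f,str(y),(0,int((y-y0+.5)*s)),0,.35,(0,0,255),1)
    cv2.imwrite(f"pics/{out}.png",f)
E
python3 - <<'E'
from h import *
t=load("top0");s=load("scene0")
crop(t,235,200,80,110,5,"c_top_arm");crop(t,390,215,80,110,5,"c_top_st")
crop(s,250,275,120,75,6,"c_sc_arm");crop(s,345,180,105,70,6,"c_sc_st")
for n,(u,v) in dict(block=(265,218),tray=(274,289),ball=(428,240),prongL=(424,306),prongR=(442,306),tin=(354,200),loupe=(345,143),plate=(415,320),head=(425,280),tbl=(330,270)).items():
    print(n,np.round(at_d(t,u,v),4), t["depth"][v,u])
E
```

```text
block [0.5554 0.1912 0.0839] 1.0689638
tray [0.4111 0.1746 0.0562] 1.0674212
ball [ 0.5013 -0.1383  0.0994] 1.0338539
prongL [ 0.3722 -0.1291  0.0695] 1.0380993
prongR [ 0.3711 -0.1623  0.0824] 1.0243685
tin [0.608  0.0033 0.0192] 1.1373115
loupe [0.7455 0.0199 0.0073] 1.1763018
plate [ 0.3467 -0.1206  0.0025] 1.0990646
head [ 0.4255 -0.1356  0.0596] 1.0580635
tbl [0.456  0.0584 0.0017] 1.1263034
```

View pics/c_top_arm.png

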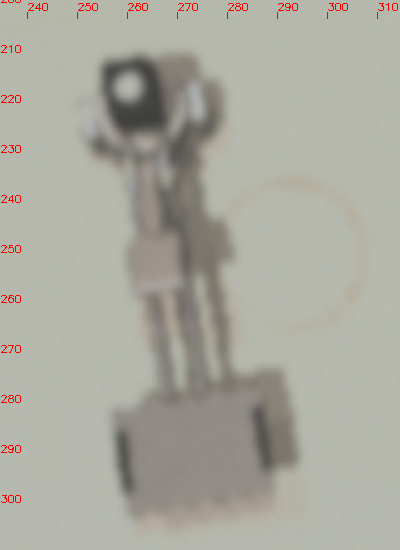

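View pics/c_top_st.png

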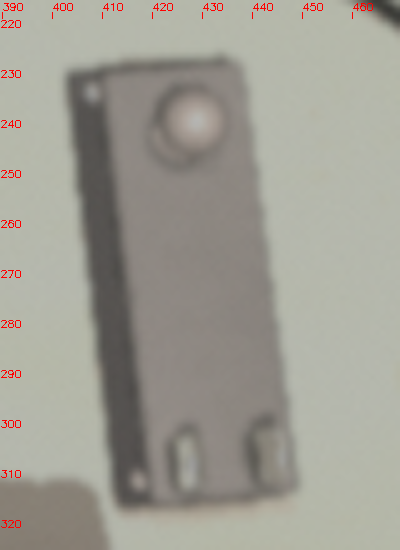

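View pics/c_sc_arm.png

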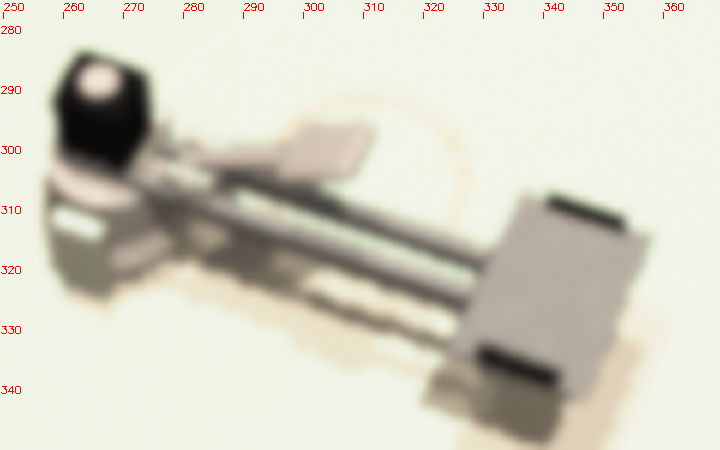

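View pics/c_sc_st.png

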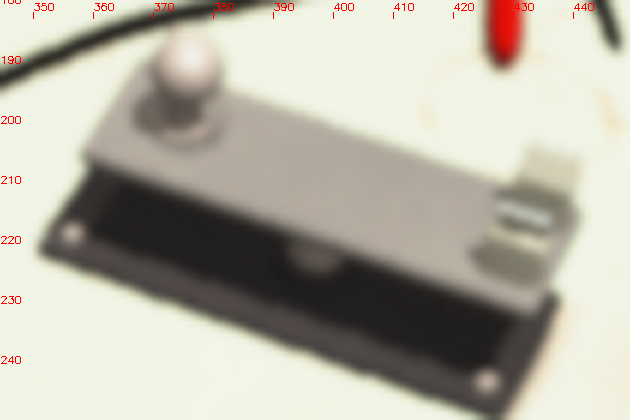

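```bash
python3 - <<'E'
from h import *
t=load("top0");s=load("scene0");w=load("wrist0")
ball=tri([(t,428,239),(s,375.8,190)]);print("ball",ball,proj(t,ball),proj(s,ball))
pin=tri([(t,260.1,217),(s,265.8,287.8)]);print("pin",pin,proj(t,pin),proj(s,pin))
zh=ball[2]-.028
for a,b in (((411,229),(420,315)),((437,227),(448,313))):
    A=at_z(t,*a,zh);B=at_z(t,*b,zh);print(A,B,np.degrees(np.arctan2(*(A-B)[1::-1])))
for a in ((257,282),(285.5,278),(263,304),(290,300)): print(at_z(t,*a,.056))
# camera in tool frame
from scipy.spatial.transform import Rotation as R
o=-w["view"][:3,:3].T@w["view"][:3,3]
q=[-7.68852369e-04,9.89810281e-01,1.42390349e-01,-6.37e-05]
Rt=R.from_quat(q[1:]+q[:1]).as_matrix()
print("cam in tool",Rt.T@(o-np.array([.16907,-.57542,.20366])),"\n",np.round(Rt.T@w["view"][:3,:3].T,3),"tool\n",np.round(Rt,3))
E
```

```text
ball [ 0.50441559 -0.13942724  0.09413903] [427.98503393 238.9528653 ] [375.84338178 190.01228963]
pin [0.55678546 0.2008424  0.08763804] [260.10505242 217.01258993] [265.78545819 287.79549061]
[ 0.531175   -0.11088888  0.06613903] [ 0.35453672 -0.12085714  0.06613903] 3.2299596773488237
[ 0.53457454 -0.16471347  0.06613903] [ 0.35792164 -0.1769126   0.06613903] 3.9504072775883636
[0.4260476  0.21005254 0.056     ]
[0.43361643 0.15086463 0.056     ]
[0.38062139 0.1971015  0.056     ]
[0.38816818 0.14151453 0.056     ]
cam in tool [ 0.06899418 -0.00020471 -0.18015212] 
 [[-0.001  0.967  0.256]
 [ 1.     0.     0.001]
 [ 0.001  0.256 -0.967]] tool
 [[ 0.959  0.282 -0.   ]
 [ 0.282 -0.959  0.002]
 [ 0.    -0.002 -1.   ]]
```

```bash
cat >> h.py <<'E'
def q(deg): a=np.radians(deg)/2; return [0.0,float(np.cos(a)),float(np.sin(a)),0.0]
def snap(get_image,n,name):
    d=get_image(n); cv2.imwrite(f"pics/{name}.png",d["frame"]); np.savez(f"pics/{name}.npz",**d); return d
E
python3 - <<'E'
from bench import *
from h import *
t0=state()["time"]
move_to([0.42,-0.145,0.26],q(3.6)); hold(.2); snap(get_image,"wrist","w_st"); print(state()["time"],state()["joint_pos"])
move_to([0.47,0.185,0.26],q(10)); hold(.2); snap(get_image,"wrist","w_arm");print(state()["time"],state()["ft_force"],state()["joint_pos"])
E
```

```text
2.225 [-4.10088058e-01 -3.04966817e-01  1.50026007e+00 -5.12981053e-05
  1.94668371e+00  1.09884803e+00]
3.7417 [ 0.42651769 -0.14968294 -0.10839049] [ 3.05779977e-01 -1.45102357e-01  1.36372235e+00 -1.44768352e-04
  1.92269810e+00  1.70375376e+00]
```

View pics/w_st.png

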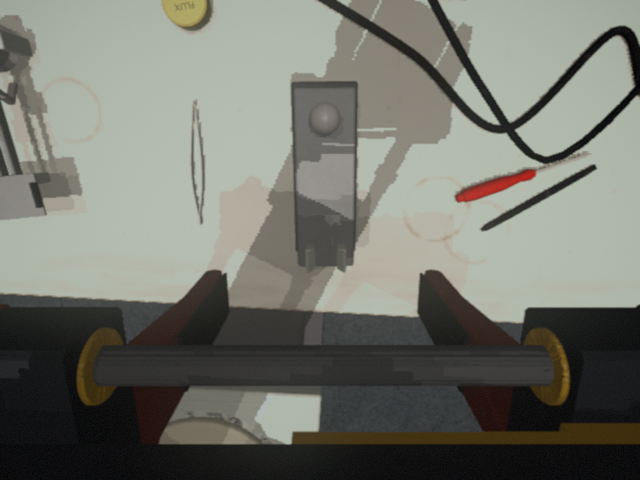

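View pics/w_arm.png

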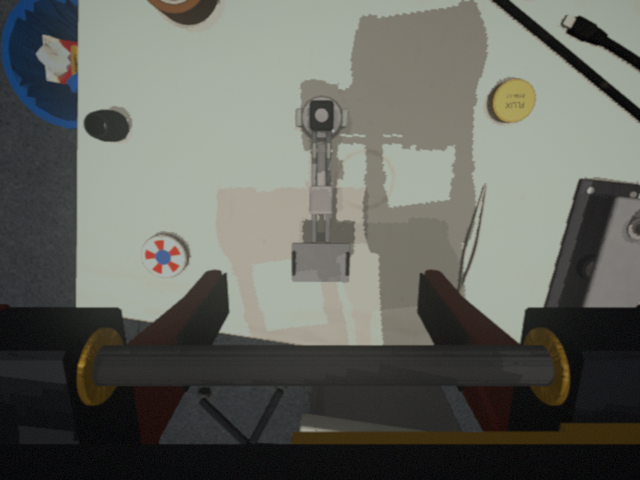

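Both objects sit almost upright in these views. The ball is at about (325,118) with the prongs at (310,258) and (342,258). The grip block's pin is at (321,115) and the tray at (321,262).

```bash
python3 - <<'E'
from h import *
crop(load("w_st"),280,75,90,60,8,"c1");crop(load("w_st"),280,235,90,40,8,"c2")
crop(load("w_arm"),280,85,80,70,8,"c3");crop(load("w_arm"),280,225,90,65,8,"c4")
E
```

```text
(no output)
```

View pics/c1.png

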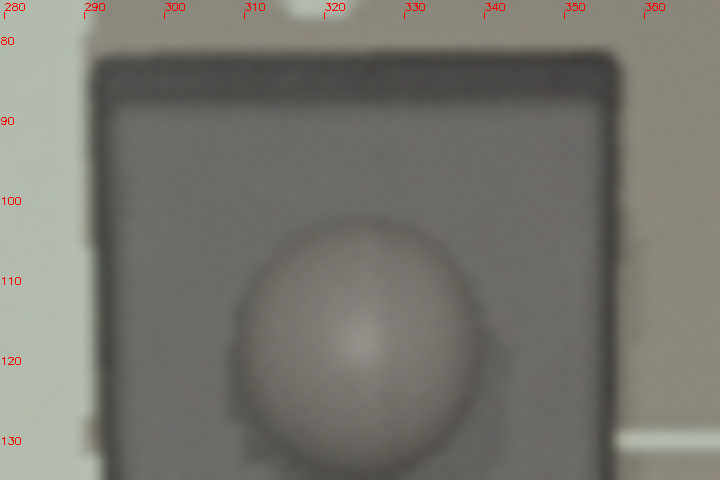

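View pics/c2.png

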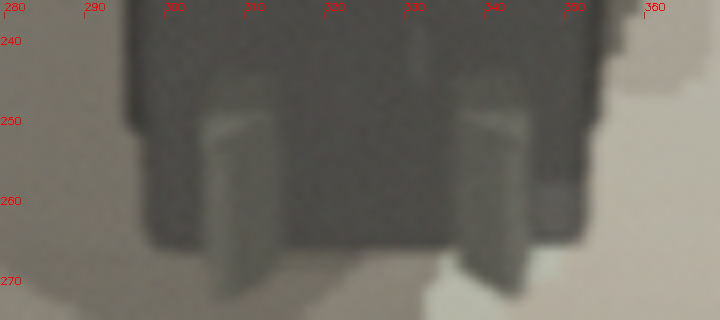

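View pics/c3.png

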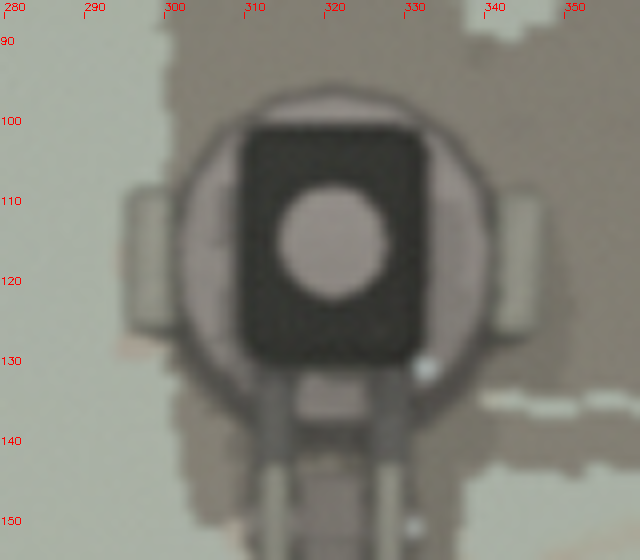

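View pics/c4.png

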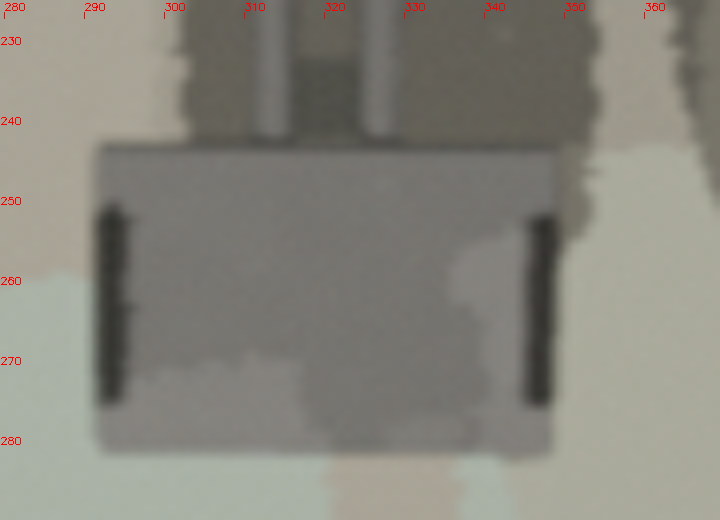

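```bash
python3 - <<'E'
from h import *
t=load("top0");s=load("scene0");ws=load("w_st");wa=load("w_arm")
B=tri([(t,428,239),(s,375.8,190),(ws,324.2,117.5)]);print("ball",B,proj(t,B),proj(s,B),proj(ws,B)); print("2:",tri([(s,375.8,190),(ws,324.2,117.5)]),tri([(t,428,239),(ws,324.2,117.5)]))
print("ball depth",at_d(ws,324,117), at_d(t,428,238), at_d(s,376,189))
print("head depth",[at_d(ws,u,v)[2].round(4) for u,v in ((300,110),(350,110),(310,150),(330,200),(345,200))],[at_d(wa,u,v)[2].round(4) for u,v in ((321,115),(315,128),(321,260),(200,100),(250,170))])
P=tri([(t,260.1,217),(s,265.8,287.8),(wa,321,114.75)]);print("pin",P,proj(t,P),proj(s,P),proj(wa,P))
print("block top@.084",at_z(wa,321.3,115.2,.084))
zh=B[2]-.028
def ang(A,B): return np.degrees(np.arctan2(A[1]-B[1],A[0]-B[0]))
# stand: prong centres at top z=B+4 ; front face at v~250
for z in (B[2]+.004,B[2]-.01):
  L=at_z(ws,309.2,262,z);R=at_z(ws,340.2,262,z);M=(L+R)/2;print("prongs",L,R,M,"dist",np.linalg.norm((M-B)[:2]),"yaw",ang(B,M))
# head sides
for (a,b) in (((293.2,100),(298.2,255)),((354.7,100),(351.5,255))):
  A=at_z(ws,*a,zh);C=at_z(ws,*b,zh);print("edge",A,C)
# arm tray corners
c=[at_z(wa,*p,.056) for p in ((291,243),(348,243.5),(291.5,281.5),(348,282))]
print(np.round(c,4)); T=np.mean(c,0);print("tray",T,"dist",np.linalg.norm((T-P)[:2]),"yaw",ang(P,T),ang(c[0],c[1])+0-90,ang(c[1],c[3]),ang(c[0],c[2]))
E
```

```text
ball [ 0.50482642 -0.14049163  0.0928295 ] [428.38612227 238.8656582 ] [375.84268426 190.11776495] [323.46065121 117.51436801]
2: [ 0.50503634 -0.1410846   0.09259377] [ 0.50537703 -0.14096483  0.0871801 ]
ball depth [ 0.50486031 -0.1409471   0.10178383] [ 0.50527612 -0.13844227  0.0999168 ] [ 0.50355137 -0.13752485  0.09894722]
head depth [np.float64(0.0573), np.float64(0.058), np.float64(0.0596), np.float64(0.0582), np.float64(0.0595)] [np.float64(0.0844), np.float64(0.0826), np.float64(0.0558), np.float64(-0.0001), np.float64(-0.0011)]
pin [0.55662913 0.20094123 0.08787496] [260.04100919 217.06106345] [265.81209835 287.79179931] [321.13581316 114.61205018]
block top@.084 [0.55636023 0.2007654  0.084     ]
prongs [ 0.37192157 -0.13495884  0.0968295 ] [ 0.37373861 -0.16459701  0.0968295 ] [ 0.37283009 -0.14977792  0.0968295 ] dist 0.13232258571428795 yaw 4.024279592743261
prongs [ 0.36715402 -0.13470032  0.0828295 ] [ 0.36904518 -0.16554748  0.0828295 ] [ 0.3680996 -0.1501239  0.0828295] dist 0.13706569590724024 yaw 4.029775725321514
edge [ 0.52005642 -0.11111919  0.0648295 ] [ 0.36799705 -0.12253012  0.0648295 ]
edge [ 0.52356079 -0.16872401  0.0648295 ] [ 0.3713942  -0.17796228  0.0648295 ]
[[0.4252 0.2108 0.056 ]
 [0.435  0.1513 0.056 ]
 [0.3823 0.2038 0.056 ]
 [0.3922 0.1431 0.056 ]]
tray [0.40869227 0.17727139 0.056     ] dist 0.14981847155060143 yaw 9.090256969687353 9.329389663626515 10.81401718600663 9.318773490214728
```

```bash
python3 - <<'E'
from bench import *
from h import *
move_to([.5565,.2008,.15],q(9.3)); move_l([.5565,.2008,.064],.08); hold(.2)
s=state();print(s["ee_pos"],s["ft_force"])
snap(get_image,"wrist","w_g0")
close(); hold(.2)
s=state();print(s["time"],s["finger_gap"],s["ee_pos"],s["ft_force"],s["moment"])
snap(get_image,"wrist","w_g1")
E
```

```text
[0.5567893  0.20089363 0.06458801] [-0.41209716 -0.94662788 -0.73013669]
7.0833 0.021063235824879078 [0.55651943 0.20071274 0.06399762] [ 0.56326379 -0.58544481  0.05651159] [-0.18367305 -0.06339833 -0.00579259]
```

View pics/w_g1.png

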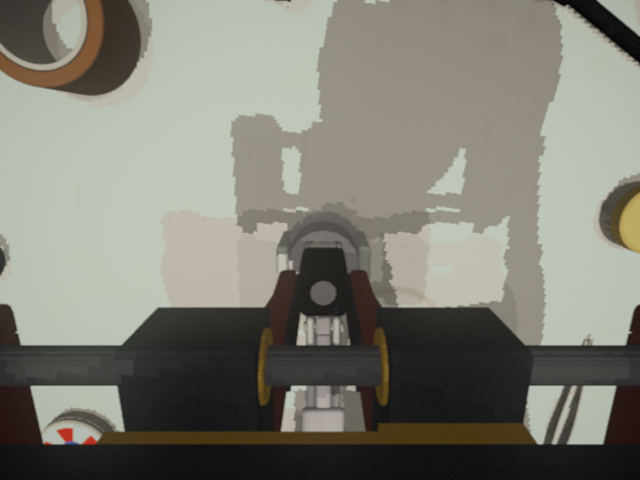

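The block is between the jaws with its pin at (322,292), and the tray is hidden behind the gripper. Next I'll lift, carry it over the stand and check for droop.

```bash
python3 - <<'E'
from bench import *
from h import *
d=load("w_g1"); print("pin",at_z(d,322.3,292.5,.0878), "expected tcp", [.5565,.2007])
move_l([.5565,.2007,.094],.04); hold(.3); s=state();print(s["ft_force"],s["moment"],s["ee_pos"])
snap(get_image,"scene","s_l1")
move_l([.5565,.2007,.225],.1); hold(.2); s=state();print(s["time"],s["ft_force"],s["moment"],s["finger_gap"])
snap(get_image,"scene","s_l2"); snap(get_image,"wrist","w_l2");snap(get_image,"top","t_l2")
crop(load("s_l1"),220,230,160,120,5,"c5");crop(load("s_l2"),200,150,200,150,4,"c6")
E
```

```text
pin [0.55809514 0.2015409  0.0878    ] expected tcp [0.5565, 0.2007]
[-0.38043528  0.51865603 -4.11386845] [ 0.08337619 -0.11599035  0.02055091] [0.55640667 0.20067554 0.09377391]
10.0417 [-1.07563697 -0.27350066 -3.81676579] [ 0.0685529  -0.17259998 -0.02043403] 0.020885434134204444
```

View pics/c6.png

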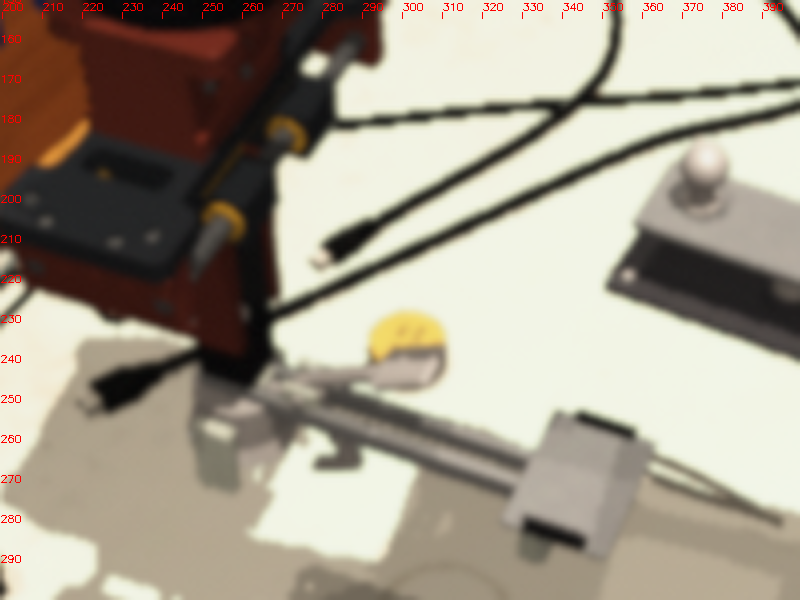

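View pics/w_l2.png

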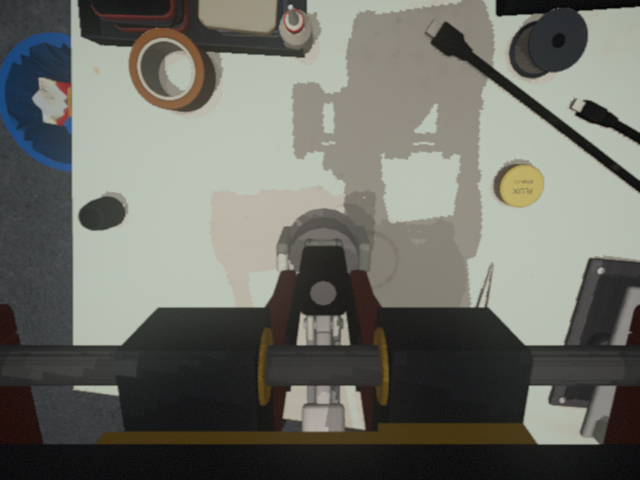

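View pics/t_l2.png

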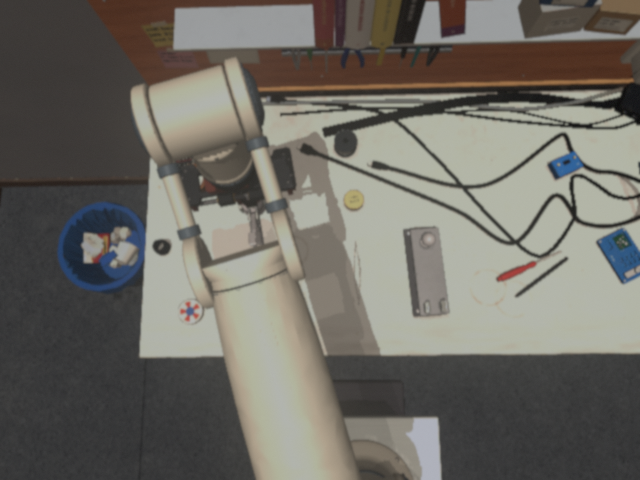

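```bash
python3 - <<'E'
from h import *
for n,off in (("s_l1",0),("s_l2",0),("scene0",0)):
    d=load(n)
    pts=dict(s_l1=[],s_l2=[(340,262),(347,262),(352,268),(338,275),(345,280),(335,270)],scene0=[(335,318),(345,318),(350,322),(338,328),(343,332),(330,325)])[n]
    for p in pts: print(n,p,np.round(at_d(d,*p),4))
a=load("w_g1");b=load("w_l2")
crop(a,260,190,130,130,6,"c7"); crop(b,260,190,130,130,6,"c8")
E
```

```text
s_l2 (340, 262) [0.4244 0.1658 0.2104]
s_l2 (347, 262) [0.4154 0.159  0.2091]
s_l2 (352, 268) [0.4017 0.1677 0.2121]
s_l2 (338, 275) [0.4135 0.1911 0.2118]
s_l2 (345, 280) [0.4    0.1927 0.2102]
s_l2 (335, 270) [0.4226 0.1847 0.2114]
scene0 (335, 318) [0.4254 0.1716 0.055 ]
scene0 (345, 318) [0.4094 0.1629 0.0566]
scene0 (350, 322) [0.398  0.1645 0.0547]
scene0 (338, 328) [0.4103 0.1867 0.0544]
scene0 (343, 332) [0.3976 0.1909 0.0578]
scene0 (330, 325) [0.4257 0.189  0.0547]
```

View pics/c5.png

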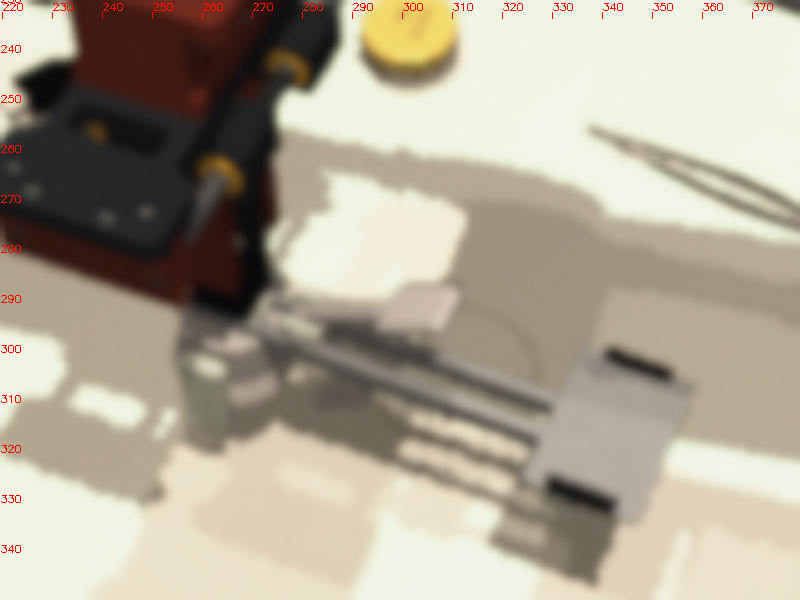

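View pics/c7.png

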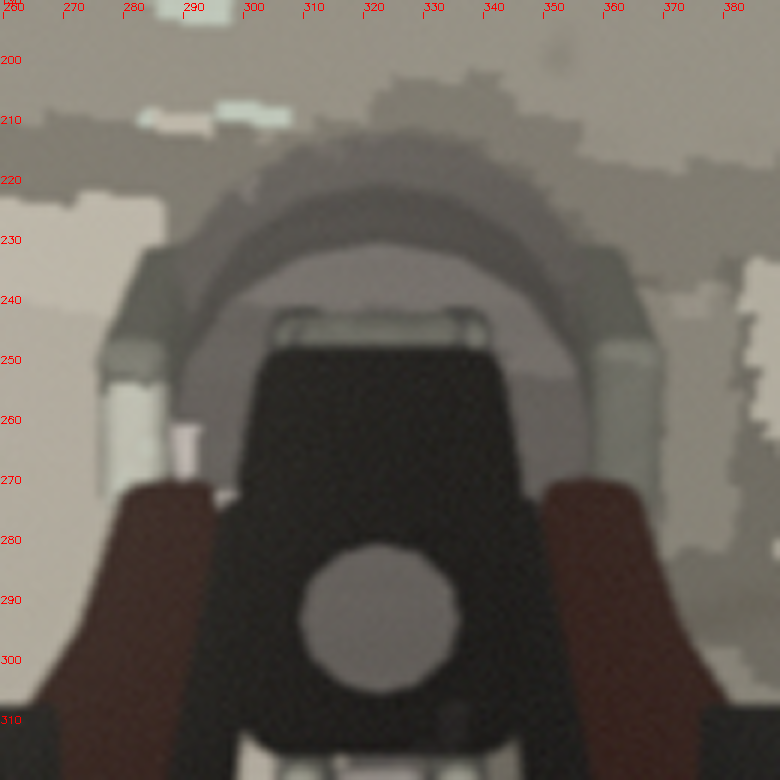

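View pics/c8.png

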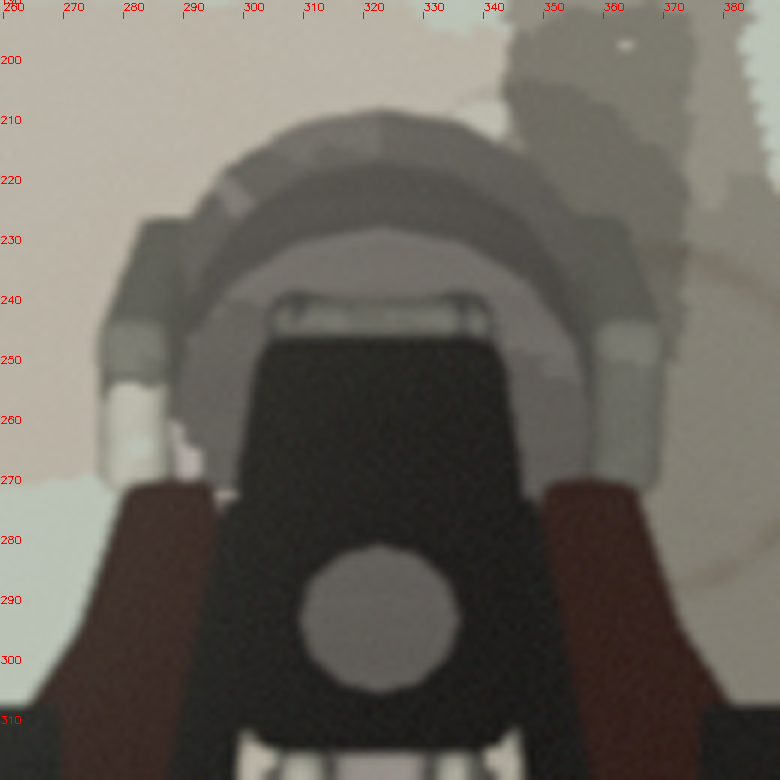

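```bash
cat >> h.py <<'E'
from scipy.spatial.transform import Rotation as Ro
def qt(yaw,pitch):
    x,y,z,w=(Ro.from_euler('Z',yaw,degrees=True)*Ro.from_euler('Y',pitch)*Ro.from_euler('X',np.pi)).as_quat(); return [float(v) for v in (w,x,y,z)]
E
python3 - <<'E'
from bench import *
from h import *
p=at_z(load("w_st"),324.2,117.5,.088); print(p)
move_to([p[0],p[1],.225],qt(3.9,.037)); hold(.2)
snap(get_image,"scene","s_o1");
move_l([p[0],p[1],.172],.08); hold(.2); s=state();print(s["time"],s["ee_pos"],s["ft_force"],s["moment"])
d=snap(get_image,"scene","s_o2"); w=snap(get_image,"wrist","w_o2")
crop(d,330,110,150,130,5,"c9")
E
```

```text
[ 0.50510158 -0.14113682  0.088     ]
12.7583 [ 0.50542382 -0.14124549  0.17278447] [-0.45229092 -0.60433477 -3.52814771] [ 0.04248486 -0.13437443  0.0162541 ]
```

View pics/c9.png

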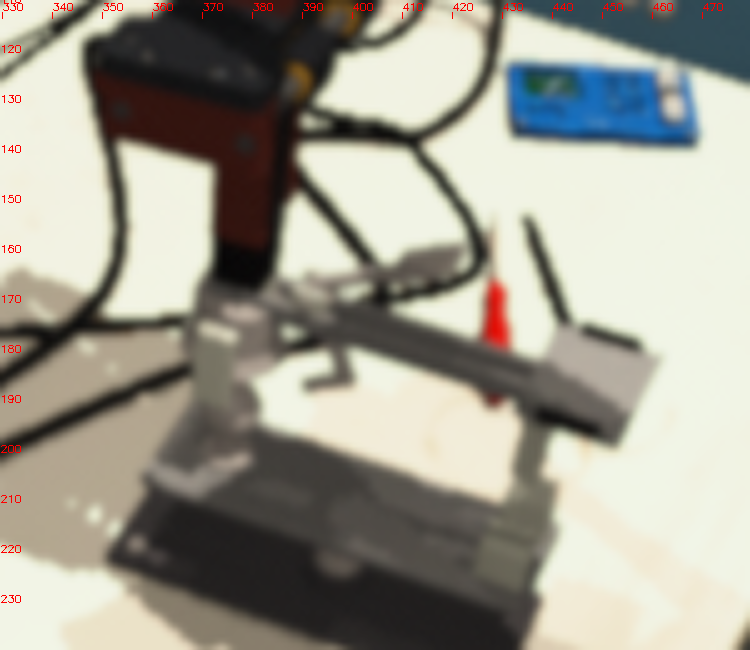

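View pics/w_o2.png

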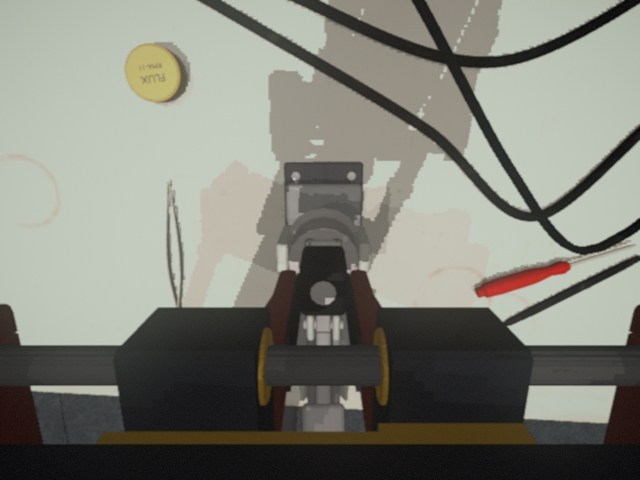

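The socket hangs over the ball, and the foot at crop pixel (436,195) is just above the prongs at (435,210). In the wrist view the head bar spans columns 285 to 362, centred on the block. Next is a slow, force-guarded descent.

```bash
cat > desc.py <<'E'
from bench import *
from h import *
import sys
def desc(x,y,z0,z1,step,speed,up,lat=6,base=(-.45,-.6,-3.6),qq=None):
    z=z0
    while z>z1-1e-9:
        move_l([x,y,z],speed,qq); s=state(); f=s["ft_force"]-np.array(base)
        print(f'{z:.4f} act {s["ee_pos"][2]:.4f} f {np.round(f,1)} m {np.round(s["moment"],2)} g {s["finger_gap"]:.4f}')
        if f[2]>up or np.hypot(*f[:2])>lat: print("STOP");break
        z-=step
    print("t",s["time"]); return z
E
python3 - <<'E'
from desc import *
desc(.5051,-.1411,.168,.140,.002,.02,8)
E
```

```text
0.1680 act 0.1677 f [0.8 1.3 1.2] m [ 0.02 -0.13 -0.01] g 0.0212
0.1660 act 0.1658 f [-0.2  0.5  0.1] m [ 0.06 -0.19  0.01] g 0.0210
0.1640 act 0.1638 f [ 0.8  0.7 -0.2] m [ 0.05 -0.17 -0.03] g 0.0208
0.1620 act 0.1618 f [ 0.7  0.9 -0.1] m [ 0.02 -0.16  0.03] g 0.0211
0.1600 act 0.1598 f [ 0.6  0.2 -0.9] m [ 0.03 -0.2  -0.03] g 0.0208
0.1580 act 0.1578 f [ 0.5  1.5 -0.1] m [ 0.07 -0.17  0.01] g 0.0206
0.1560 act 0.1558 f [-0.2  0.5 -1. ] m [-0.  -0.2 -0. ] g 0.0206
0.1540 act 0.1538 f [ 0.1  1.2 -0.1] m [ 0.01 -0.16 -0.01] g 0.0211
0.1520 act 0.1518 f [0.2 1.  0.1] m [ 0.04 -0.22 -0.07] g 0.0211
0.1500 act 0.1498 f [0.4 0.4 0.3] m [ 0.04 -0.18 -0.02] g 0.0211
0.1480 act 0.1478 f [ 0.3  0.5 -0.7] m [ 0.07 -0.19  0.03] g 0.0213
0.1460 act 0.1458 f [ 0.4  0.9 -0.5] m [ 0.06 -0.13  0.03] g 0.0212
0.1440 act 0.1438 f [-0.1  0.1  0. ] m [-0.   -0.22  0.01] g 0.0211
0.1420 act 0.1418 f [0.4 0.7 0.2] m [ 0.08 -0.21  0.02] g 0.0209
0.1400 act 0.1398 f [ 0.1  0.5 -0.3] m [ 0.02 -0.14  0.01] g 0.0209
t 16.7083
```

```bash
python3 - <<'E'
from desc import *
desc(.5051,-.1411,.139,.108,.001,.015,5,8)
d=snap(get_image,"scene","s_d1"); crop(d,330,110,150,130,5,"c10")
E
```

```text
0.1390 act 0.1390 f [ 0.5  0.9 -0.8] m [-0.05 -0.26  0.01] g 0.0212
0.1380 act 0.1381 f [ 0.5 -0.4  0.6] m [-0.09 -0.22  0.05] g 0.0210
0.1370 act 0.1373 f [1.4 0.6 2.5] m [-0.14 -0.21 -0.04] g 0.0210
0.1360 act 0.1362 f [ 1.3 -1.   2.7] m [-0.21 -0.25  0.04] g 0.0210
0.1350 act 0.1351 f [ 1.  -0.8  2.9] m [-0.15 -0.32  0.08] g 0.0209
0.1340 act 0.1345 f [1.7 0.2 7.5] m [-0.09 -0.29 -0.06] g 0.0210
STOP
t 18.2083
```

View pics/c10.png

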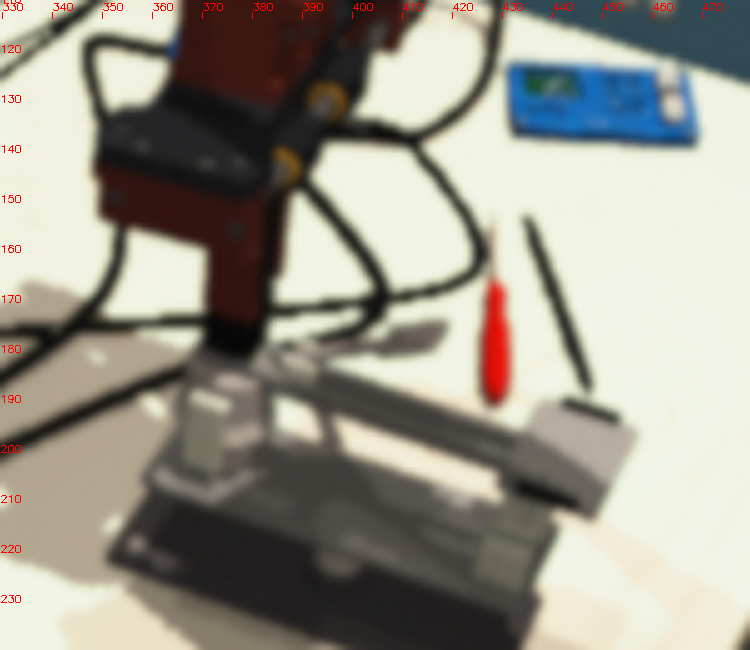

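The foot is down between the prongs at about (432,208), and first resistance came at TCP 0.135, where the detents should be. I'll keep pressing slowly.

```bash
python3 - <<'E'
from desc import *
desc(.5051,-.1411,.1335,.118,.0005,.01,16,9)
d=snap(get_image,"wrist","w_d2"); crop(d,260,190,130,130,6,"c11")
E
```

```text
0.1335 act 0.1336 f [2.  0.1 6.3] m [-0.1 -0.4  0.1] g 0.0209
0.1330 act 0.1318 f [0.7 0.6 1.4] m [-0.16 -0.34 -0.  ] g 0.0210
0.1325 act 0.1316 f [ 1.2 -0.4 -0.8] m [-0.14 -0.26  0.02] g 0.0210
0.1320 act 0.1316 f [-0.1  0.8  0. ] m [-0.08 -0.2   0.04] g 0.0206
0.1315 act 0.1315 f [0.5 0.  1. ] m [-0.09 -0.1   0.02] g 0.0212
0.1310 act 0.1314 f [0.8 0.2 3.4] m [-0.01 -0.11 -0.04] g 0.0211
0.1305 act 0.1304 f [0.4 0.3 2.3] m [-0.13 -0.2  -0.01] g 0.0211
0.1300 act 0.1294 f [ 1.4 -0.6  1.6] m [-0.17 -0.14  0.05] g 0.0211
0.1295 act 0.1293 f [1.  0.5 0.8] m [-0.08 -0.08  0.03] g 0.0207
0.1290 act 0.1285 f [ 0.9 -0.3 -0.8] m [-0.15 -0.09 -0.  ] g 0.0210
0.1285 act 0.1284 f [-0.5 -1.3 -0.7] m [-0.18 -0.12  0.02] g 0.0207
0.1280 act 0.1277 f [ 0.7  0.9 -0.9] m [-0.2  -0.14  0.  ] g 0.0211
0.1275 act 0.1275 f [ 0.3 -0.2 -0.1] m [-0.16 -0.05  0.06] g 0.0206
0.1270 act 0.1269 f [ 0.2 -0.6 -1.2] m [-0.23 -0.12 -0.02] g 0.0206
0.1265 act 0.1264 f [ 0.3 -1.  -0.6] m [-0.32 -0.1   0.03] g 0.0212
0.1260 act 0.1261 f [-0.4 -0.5  0.4] m [-0.22 -0.07  0.03] g 0.0209
0.1255 act 0.1255 f [-1.1 -0.2  1.2] m [-0.26 -0.03  0.04] g 0.0212
0.1250 act 0.1251 f [0.6 0.3 1.5] m [-0.24 -0.03  0.08] g 0.0211
0.1245 act 0.1248 f [-0.7 -0.3  2.5] m [-0.21 -0.1   0.01] g 0.0212
0.1240 act 0.1245 f [ 0.2 -0.2  5.3] m [-0.15  0.   -0.01] g 0.0208
0.1235 act 0.1241 f [-0.8  0.6  7.3] m [-0.2  -0.05  0.02] g 0.0210
0.1230 act 0.1239 f [-0.2  0.2  8.5] m [-0.07  0.02  0.01] g 0.0211
0.1225 act 0.1238 f [-0.1 -1.1 10.5] m [-0.09  0.14  0.03] g 0.0211
0.1220 act 0.1238 f [-0.1  0.9 12.3] m [ 0.02  0.17 -0.02] g 0.0213
0.1215 act 0.1236 f [-1.5 -0.4 14.4] m [0.04 0.21 0.04] g 0.0213
0.1210 act 0.1236 f [-0.8  1.1 15.4] m [ 0.07  0.33 -0.04] g 0.0208
0.1205 act 0.1235 f [-0.7  0.6 16.8] m [0.04 0.33 0.01] g 0.0209
STOP
t 25.0083
```

View pics/c11.png

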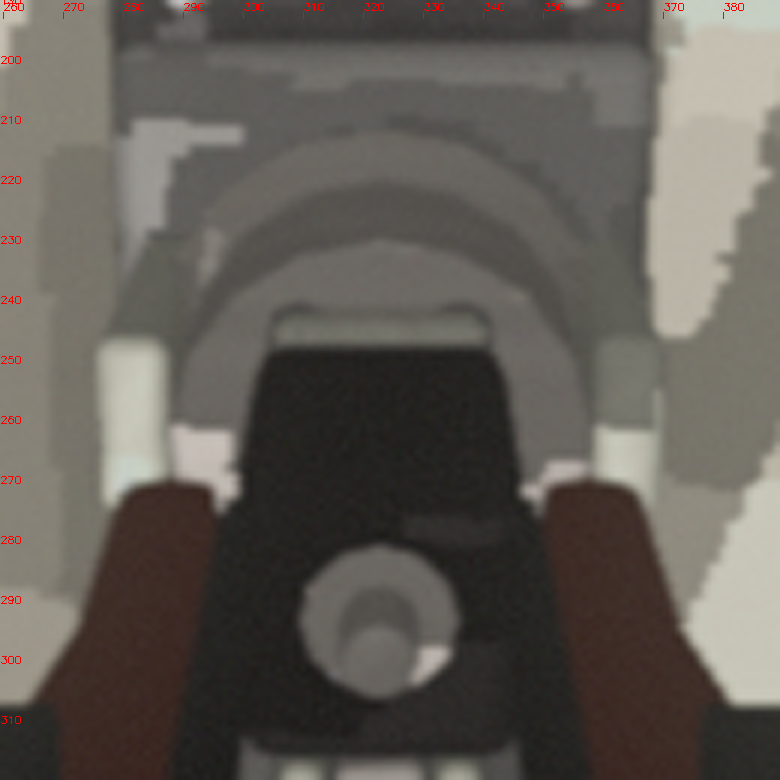

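The indicator pin now stands up out of its boss, with its top at about (321,299.5) and the boss centre at (321,293). I'll work out its height, then let go.

```bash
python3 - <<'E'
from h import *
w=load("w_d2"); s_tcp=np.array([.5052,-.1411,.1235])
zb=s_tcp[2]+.004+.016+.0035
b=at_z(w,321.2,293,zb); print("boss",b)
for h in (0,.003,.005,.006,.007,.008,.009): print(h,proj(w,b+[0,0,h]), 'dia px', 377*.006/-(w["view"]@np.r_[b+[0,0,h],1])[2])
E
```

```text
boss [ 0.50814772 -0.14006768  0.147     ]
0 [321.2 293. ] dia px 13.400345597058148
0.003 [321.17481513 295.93993441] dia px 13.632392804033458
0.005 [321.15753498 297.95711733] dia px 13.791607805758378
0.006 [321.14874266 298.98348184] dia px 13.872618122511104
0.007 [321.13984643 300.02197509] dia px 13.954585752965977
0.008 [321.13084445 301.07281334] dia px 14.037527767108724
0.009 [321.12173482 302.13621804] dia px 14.1214616431879
```

```bash
python3 - <<'E'
from desc import *
move_l([.5051,-.1411,.1235],.02); hold(.3); s=state();print(s["ee_pos"],s["ft_force"],s["moment"])
w=snap(get_image,"wrist","w_d3")
gripper_open(); hold(.2); s=state();print(s["time"],s["ee_pos"],s["ft_force"])
w=snap(get_image,"wrist","w_d4"); crop(w,260,190,130,130,6,"c12")
move_l([.5051,-.1411,.205],.12); hold(.2); s=state();print(s["time"],s["ft_force"])
w=snap(get_image,"wrist","w_d5"); sc=snap(get_image,"scene","s_d5");crop(sc,330,130,150,120,5,"c13");crop(w,255,170,130,130,6,"c14")
E
```

```text
[ 0.50539726 -0.14114472  0.12388609] [-0.17380267 -0.44176047  4.86227053] [-0.13652768  0.00236123  0.04724445]
27.025 [ 0.50509807 -0.14110662  0.12351236] [ 0.28332677 -0.58553757 -0.04960374]
28.1083 [-0.15712978 -0.19673798  0.02988422]
```

View pics/c12.png

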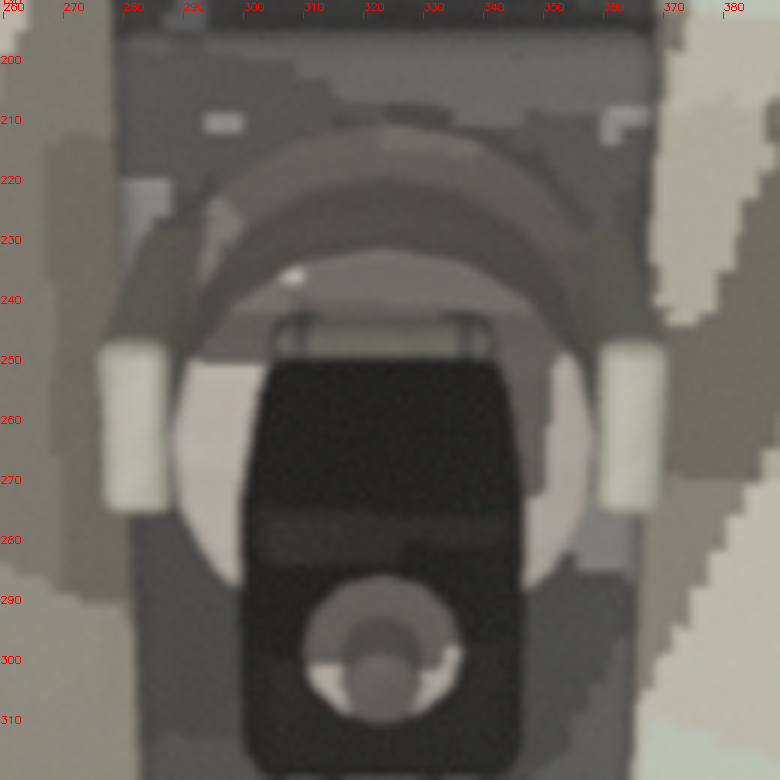

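View pics/c13.png

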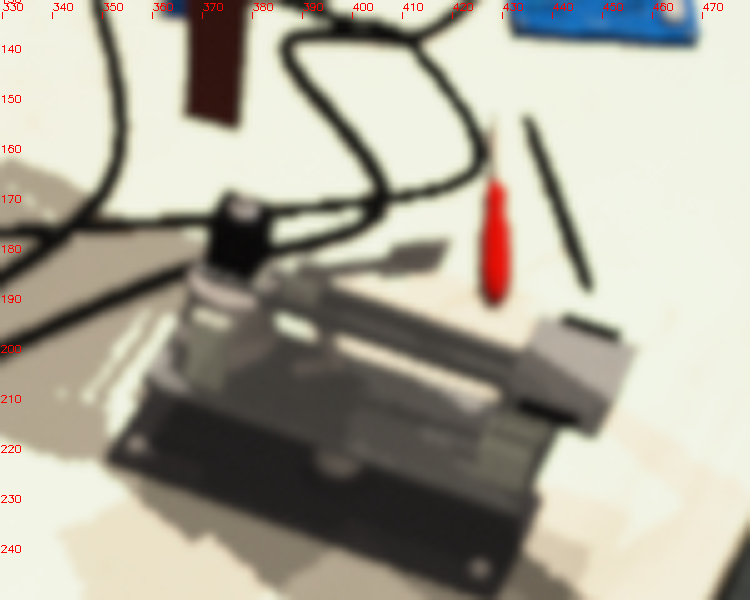

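View pics/w_d5.png

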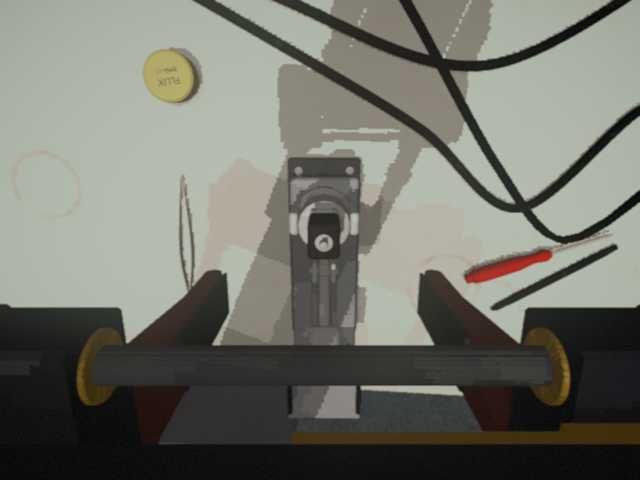

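```bash
python3 - <<'E'
from h import *
w=load("w_d5");s=load("s_d5");w4=load("w_d4")
crop(w,290,195,70,75,8,"c14")
for u,v in ((300,400),(325,400),(350,400),(325,385),(323,239),(323,243),(323,246),(316,250),(330,252),(323,230),(300,190),(350,190),(323,225)): print("w5",u,v,np.round(at_d(w,u,v),4))
for u,v in ((440,200),(446,200),(450,203),(440,208),(445,208),(378,172),(376,180)): print("s5",u,v,np.round(at_d(s,u,v),4))
for u,v in ((322,300),(322,303),(322,306),(312,297),(333,295),(306,293),(340,293),(322,318),(306,312),(338,312),(322,290)): print("w4",u,v,np.round(at_d(w4,u,v),4))
E
```

```text
w5 300 400 [ 0.3514 -0.1313  0.1138]
w5 325 400 [ 0.3525 -0.1526  0.1135]
w5 350 400 [ 0.3541 -0.174   0.1137]
w5 325 385 [ 0.5302 -0.1396  0.3181]
w5 323 239 [ 0.5071 -0.1405  0.1473]
w5 323 243 [ 0.5059 -0.1406  0.1519]
w5 323 246 [ 0.5041 -0.1408  0.1525]
w5 316 250 [ 0.4982 -0.1365  0.1442]
w5 330 252 [ 0.4977 -0.1458  0.145 ]
w5 323 230 [ 0.5124 -0.1402  0.1446]
w5 300 190 [ 0.5223 -0.1196  0.0591]
w5 350 190 [ 0.5251 -0.1625  0.0587]
w5 323 225 [ 0.5158 -0.14    0.1444]
s5 440 200 [ 0.3661 -0.1581  0.1172]
s5 446 200 [ 0.3557 -0.166   0.1161]
s5 450 203 [ 0.3458 -0.1648  0.1133]
s5 440 208 [ 0.3577 -0.1389  0.1139]
s5 445 208 [ 0.3489 -0.1441  0.1142]
s5 378 172 [ 0.5044 -0.1392  0.1453]
s5 376 180 [ 0.5037 -0.1318  0.1288]
w4 322 300 [ 0.5072 -0.1403  0.1538]
w4 322 303 [ 0.5049 -0.1405  0.152 ]
w4 322 306 [ 0.5035 -0.1406  0.1522]
w4 312 297 [ 0.5046 -0.136   0.1462]
w4 333 295 [ 0.5059 -0.1454  0.1455]
w4 306 293 [ 0.5054 -0.1331  0.1442]
w4 340 293 [ 0.5068 -0.1485  0.1448]
w4 322 318 [ 0.4934 -0.1412  0.1445]
w4 306 312 [ 0.4954 -0.1336  0.1435]
w4 338 312 [ 0.4975 -0.1483  0.1454]
w4 322 290 [ 0.5081 -0.1403  0.1457]
```

View pics/c14.png

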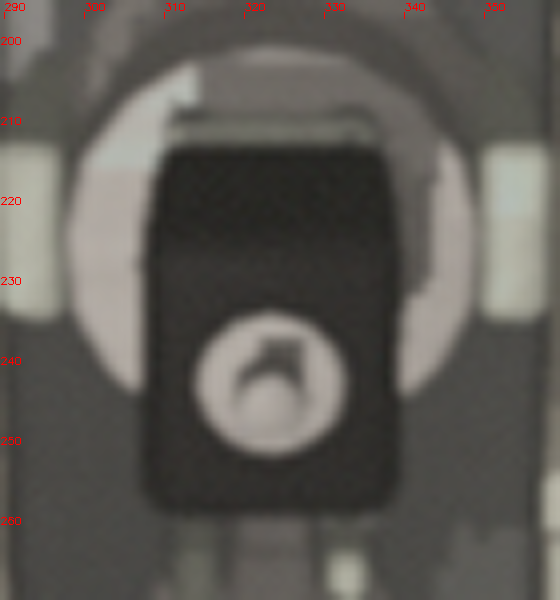

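By depth the block top is at 0.1445 m, so the ball centre is at 0.0865 m. That matches the head plate at 0.059 m plus 28 mm. The pin stands about 6.4 mm proud and the lever is still up at about (420,183), so the ball is home. Now the lever.

```bash
python3 - <<'E'
from desc import *
close()
move_l([.4193,-.1469,.205],.15,q(3.9)); move_l([.4193,-.1469,.178],.08); hold(.15)
s=state(); b=s["ft_force"]; print(s["time"],s["finger_gap"],b)
desc(.4193,-.1469,.176,.129,.002,.02,9,6,base=b)
snap(get_image,"scene","s_p1"); crop(load("s_p1"),330,130,150,120,5,"c15")
E
```

```text
30.9083 0.0004348421772623928 [-0.05762925 -0.30921023 -0.41250724]
0.1760 act 0.1761 f [-0.5 -0.2 -0.1] m [0.04 0.04 0.01] g 0.0008
0.1740 act 0.1738 f [-0.1  0.4  0.1] m [-0.06 -0.03 -0.03] g 0.0003
0.1720 act 0.1718 f [0.4 1.1 1.5] m [ 0.    0.01 -0.03] g 0.0005
0.1700 act 0.1698 f [0.1 0.7 0. ] m [-0.   -0.02 -0.06] g 0.0004
0.1680 act 0.1678 f [-0.3 -0.1  0.7] m [-0.01  0.05  0.05] g 0.0005
0.1660 act 0.1658 f [0.5 0.7 0.3] m [0.04 0.04 0.01] g 0.0004
0.1640 act 0.1638 f [0.2 0.6 0.6] m [-0.03  0.   -0.05] g 0.0002
0.1620 act 0.1618 f [0.  0.6 0.2] m [-0.03  0.04 -0.02] g 0.0007
0.1600 act 0.1598 f [-0.6 -0.4  0.7] m [ 0.05 -0.07 -0.  ] g 0.0005
0.1580 act 0.1578 f [-0.4 -0.8  1.1] m [0.03 0.04 0.01] g 0.0004
0.1560 act 0.1558 f [-0.5 -0.1  0.1] m [-0.    0.04  0.04] g 0.0003
0.1540 act 0.1538 f [-0.4  0.3 -0.2] m [ 0.08  0.01 -0.01] g 0.0001
0.1520 act 0.1518 f [-0.  1. -0.] m [ 0.03 -0.02 -0.  ] g 0.0004
0.1500 act 0.1498 f [-0.1  0.6  0.4] m [-0.02 -0.01  0.02] g 0.0005
0.1480 act 0.1478 f [0.5 0.6 1.3] m [0.07 0.   0.  ] g 0.0003
0.1460 act 0.1458 f [-0.2 -0.7  0.1] m [-0.06 -0.02 -0.02] g 0.0003
0.1440 act 0.1438 f [1.1 0.3 0.8] m [0.03 0.02 0.05] g 0.0005
0.1420 act 0.1418 f [0.2 0.7 0. ] m [ 0.03 -0.02  0.06] g 0.0001
0.1400 act 0.1398 f [-0.1  0.9  0.3] m [-0.03  0.05 -0.07] g 0.0006
0.1380 act 0.1381 f [0.6 0.7 1.4] m [-0.07  0.03  0.03] g 0.0006
0.1360 act 0.1363 f [-2.8  0.2  4.7] m [-0.05  0.51 -0.04] g 0.0005
0.1340 act 0.1341 f [-2.4 -0.1  4.1] m [-0.01  0.53  0.  ] g 0.0005
0.1320 act 0.1319 f [-3.   0.3  4.3] m [-0.05  0.51  0.04] g 0.0002
0.1300 act 0.1297 f [-2.9 -0.6  2.7] m [-0.02  0.46  0.05] g 0.0004
t 36.9083
```

View pics/c15.png

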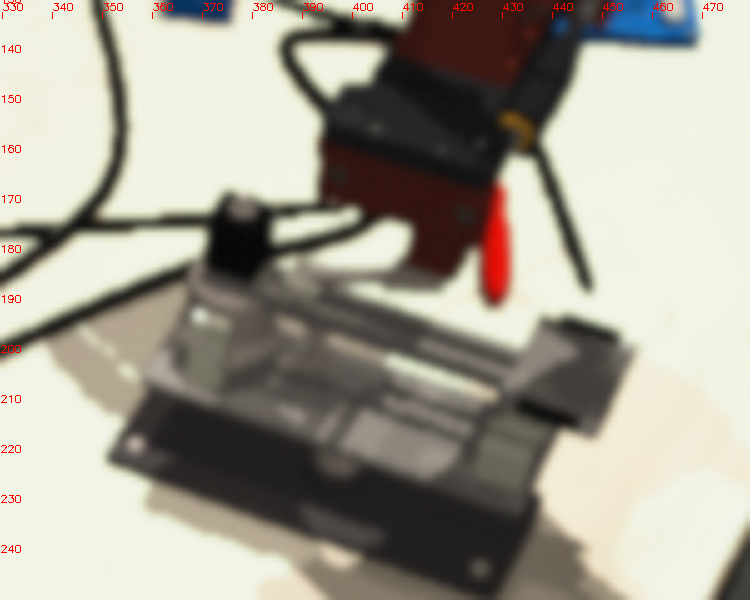

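The finger appears to have met the lever lower and further tailward than planned. Forces are small, at most 5 N. I'll look before going on.

```bash
python3 - <<'E'
from bench import *
from h import *
w=snap(get_image,"wrist","w_p1"); s=load("s_p1")
crop(s,365,150,80,60,10,"c16"); crop(w,270,190,110,150,4,"c17")
print(state()["ft_force"])
e=cv2.convertScaleAbs(cv2.imread("pics/c16.png"),alpha=1.5,beta=20);cv2.imwrite("pics/c16.png",e)
o,_=ray(s,320,240);print("scene cam",o)
for n,d,z in (("mid",74,.026),("end",85.6,.034),("down",88,-.004)):
    a=np.radians(3.9);P=np.array([.5051-d/1e3*np.cos(a),-.1411-d/1e3*np.sin(a),.1285+z]);print(n,P,proj(s,P),proj(w,P))
print(proj(s,[.4193,-.1469,.1217]))
E
```

```text
[-0.89459361 -1.03602146  2.69402142]
scene cam [0.20403164 0.5880874  0.78612475]
mid [ 0.43127136 -0.14613313  0.1545    ] [411.6112842  178.72488485] [323.64563178 271.52976331]
end [ 0.41969823 -0.14692211  0.1625    ] [417.55075793 177.45425779] [323.67047505 303.81294791]
down [ 0.41730378 -0.14708535  0.1245    ] [415.79653781 191.71991519] [323.59801909 276.9458886 ]
[414.68286582 192.42780361]
```

View pics/c16.png

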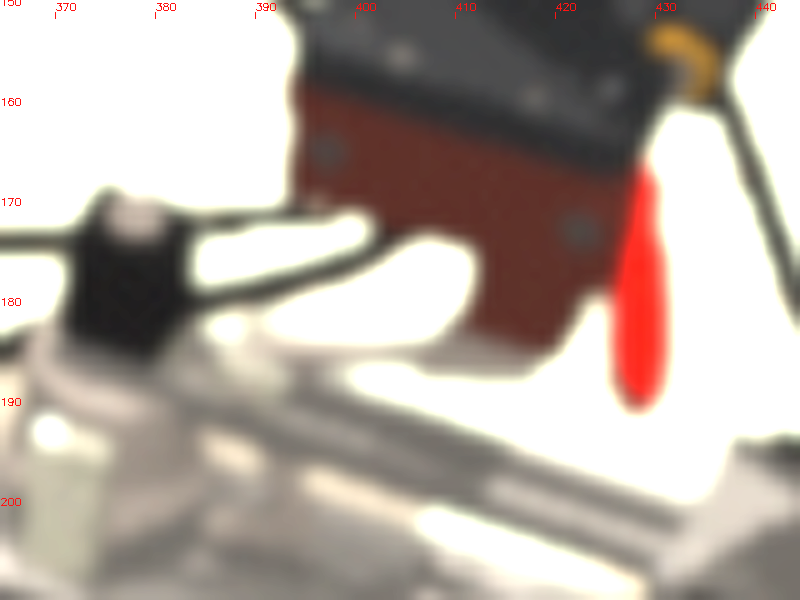

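View pics/w_p1.png

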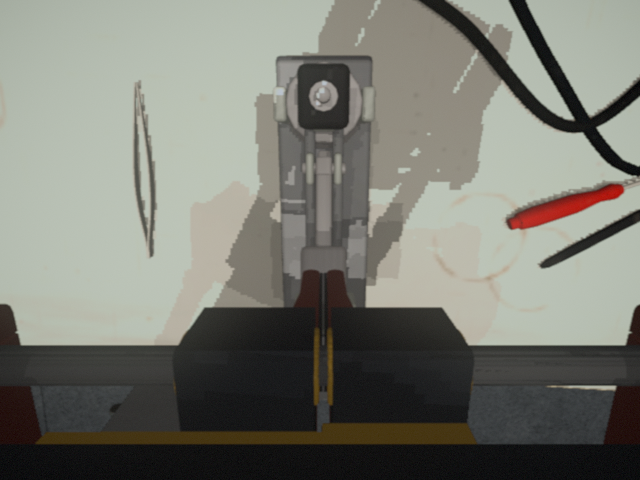

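The wrist view shows the fingers resting on top of the lever pad at about (322,272), and the lever is partly down. I'll continue to its stop under force guard.

```bash
python3 - <<'E'
from desc import *
b=np.array([-.06,-.31,-.41])
desc(.4193,-.1469,.1292,.118,.0008,.012,14,8,base=b)
hold(.2); print(state()["ft_force"])
w=snap(get_image,"wrist","w_p2"); s=snap(get_image,"scene","s_p2"); crop(s,365,150,80,60,10,"c18")
e=cv2.convertScaleAbs(cv2.imread("pics/c18.png"),alpha=1.5,beta=20);cv2.imwrite("pics/c18.png",e)
E
```

```text
0.1292 act 0.1292 f [-2.8  0.6  2.5] m [-0.03  0.42 -0.01] g 0.0002
0.1284 act 0.1284 f [-2.6  0.5  3.7] m [-0.09  0.5   0.03] g 0.0007
0.1276 act 0.1275 f [-2.1  0.6  4.6] m [ 0.    0.53 -0.02] g 0.0007
0.1268 act 0.1267 f [-1.9  0.5  3.6] m [0.   0.48 0.02] g 0.0005
0.1260 act 0.1259 f [-2.  -0.2  3.7] m [-0.04  0.46  0.01] g 0.0004
0.1252 act 0.1251 f [-3.  -0.5  3.9] m [-0.04  0.41  0.01] g 0.0006
0.1244 act 0.1243 f [-2.   0.2  2.3] m [-0.01  0.47  0.  ] g 0.0004
0.1236 act 0.1235 f [-2.9  0.8  2.4] m [-0.12  0.46  0.02] g 0.0006
0.1228 act 0.1227 f [-1.5  0.1  3.6] m [-0.06  0.38 -0.05] g 0.0007
0.1220 act 0.1219 f [-2.1  0.3  2.7] m [-0.06  0.35  0.03] g 0.0009
0.1212 act 0.1211 f [-0.7 -0.3  3.4] m [-0.09  0.28 -0.01] g 0.0002
0.1204 act 0.1203 f [-1.6 -0.1  2.3] m [0.03 0.3  0.02] g 0.0006
0.1196 act 0.1195 f [-2.   0.   2.5] m [-0.01  0.34  0.06] g 0.0002
0.1188 act 0.1187 f [-1.5  0.1  2.4] m [-0.03  0.26 -0.03] g 0.0002
0.1180 act 0.1179 f [-1.6 -0.6  2.3] m [-0.02  0.32  0.02] g 0.0004
t 40.7583
[-2.30849477 -0.70841094  1.21543735]
```

View pics/c18.png

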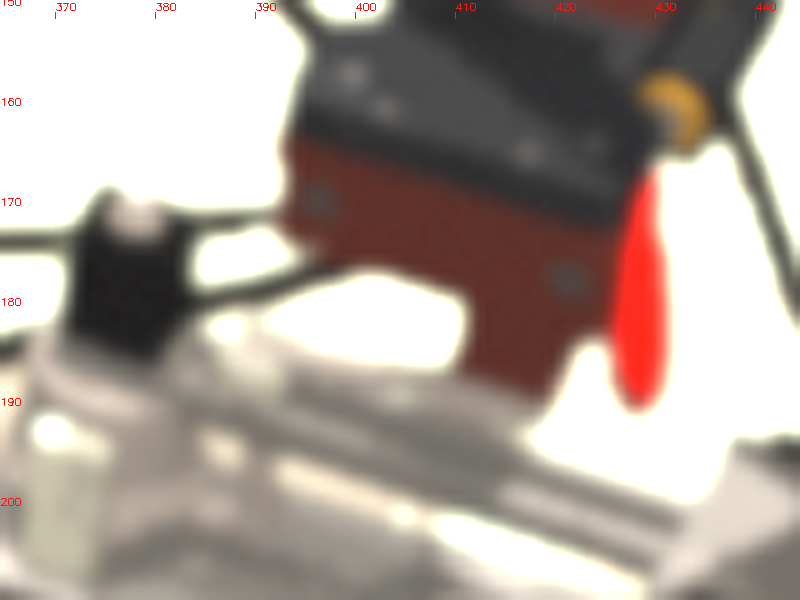

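```bash
python3 - <<'E'
from h import *
s=load("s_d5")
for z in (.185,.197,.21): print(z,proj(s,[.5051,-.091,z]),proj(s,[.5051,-.185,z]))
w=load("w_p2");s=load("s_p2")
print([ (u,v,np.round(at_d(s,u,v),4).tolist()) for u,v in ((415,186),(415,180),(412,188),(405,188),(400,187),(395,186),(418,184),(418,190),(414,190))])
crop(w,270,190,110,150,4,"c19")
E
```

```text
0.185 [368.67054588 169.5962366 ] [389.25931908 145.50508031]
0.197 [369.15366474 164.86495086] [389.90149004 140.8162683 ]
0.21 [369.68754973 159.63650153] [390.61036654 135.64040576]
[(415, 186, [0.4195, -0.1404, 0.1444]), (415, 180, [0.4008, -0.0696, 0.2203]), (412, 188, [0.4254, -0.142, 0.1349]), (405, 188, [0.441, -0.1441, 0.1261]), (400, 187, [0.4517, -0.1425, 0.1251]), (395, 186, [0.4626, -0.1411, 0.1239]), (418, 184, [0.4144, -0.1413, 0.1514]), (418, 190, [0.4121, -0.1425, 0.1353]), (414, 190, [0.4196, -0.1395, 0.134])]
```

View pics/c19.png

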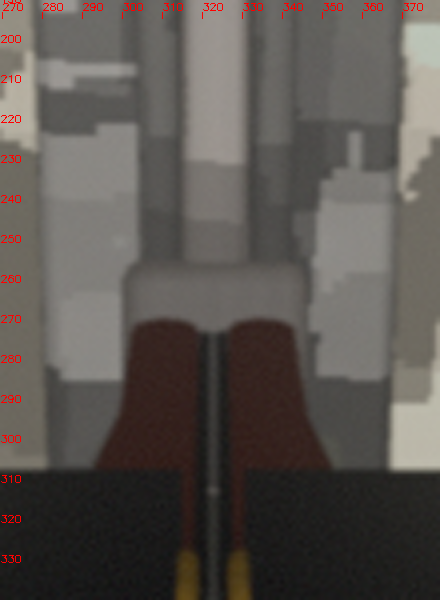

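View pics/s_d5.png

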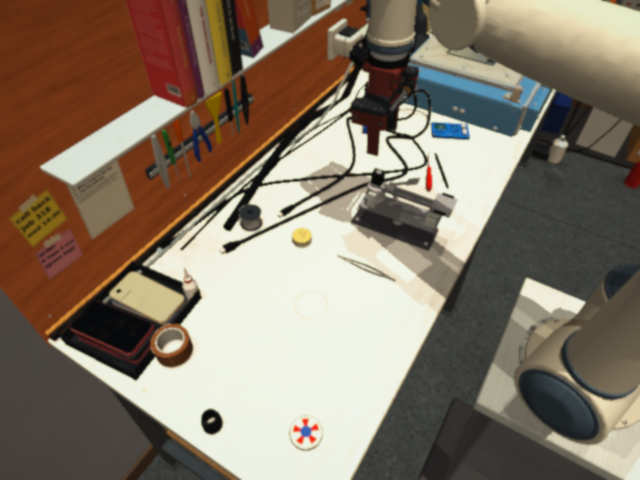

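By depth the pad is still around z 0.13, and the lever moves smoothly at about 3 N. The fingers bear on it higher up than I assumed, so there is travel left.

```bash
python3 - <<'E'
from desc import *
b=np.array([-.06,-.31,-.41])
desc(.4193,-.1469,.117,.102,.001,.015,12,8,base=b)
hold(.2); print(state()["ft_force"])
w=snap(get_image,"wrist","w_p3"); s=snap(get_image,"scene","s_p3"); crop(s,365,150,80,60,10,"c20")
e=cv2.convertScaleAbs(cv2.imread("pics/c20.png"),alpha=1.5,beta=20);cv2.imwrite("pics/c20.png",e)
E
```

```text
0.1170 act 0.1170 f [-0.6  0.2  1.8] m [-0.03  0.19  0.01] g 0.0006
0.1160 act 0.1159 f [-0.9 -0.6  2.6] m [ 0.    0.2  -0.02] g 0.0005
0.1150 act 0.1149 f [-1.6  0.3  2.1] m [-0.08  0.28 -0.05] g 0.0005
0.1140 act 0.1139 f [-0.1  0.7  2.5] m [-0.01  0.23  0.06] g 0.0007
0.1130 act 0.1129 f [-1.  -0.4  2.1] m [-0.02  0.2  -0.02] g 0.0004
0.1120 act 0.1119 f [-1.1 -0.2  2.1] m [0.04 0.23 0.05] g 0.0005
0.1110 act 0.1109 f [-1.   0.1  2.9] m [-0.01  0.21 -0.06] g 0.0005
0.1100 act 0.1099 f [-0.9 -0.7  2.1] m [ 0.02  0.25 -0.01] g 0.0008
0.1090 act 0.1089 f [-1.5  1.1  2.6] m [ 0.    0.23 -0.01] g 0.0004
0.1080 act 0.1079 f [-0.7  0.6  1.7] m [-0.05  0.33  0.04] g 0.0006
0.1070 act 0.1069 f [-1.5  0.3  1.8] m [ 0.04  0.24 -0.02] g 0.0003
0.1060 act 0.1059 f [-1.9 -1.3  1.9] m [ 0.02  0.26 -0.04] g 0.0004
0.1050 act 0.1053 f [-2.4 -0.9  4.8] m [-0.08  0.44 -0.03] g 0.0002
0.1040 act 0.1050 f [-3.3  0.6  7.8] m [-0.02  0.63 -0.04] g 0.0001
0.1030 act 0.1048 f [-5.4  0.4 11. ] m [0.01 0.85 0.01] g 0.0008
0.1020 act 0.1045 f [-6.6  0.2 14.6] m [0.05 1.14 0.06] g 0.0005
STOP
t 45.0583
[-5.97161116 -0.24224522 14.68968078]
```

View pics/c20.png

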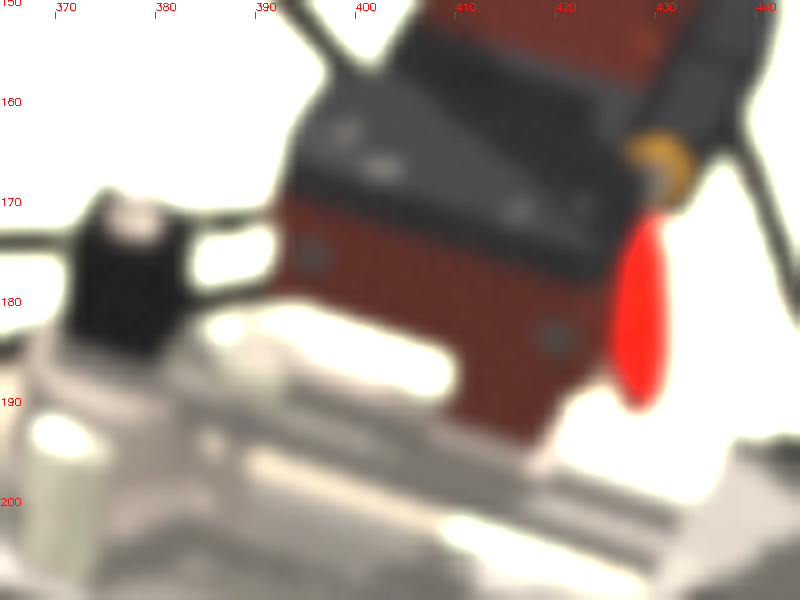

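The lever reached a hard stop after about 31 mm of travel, at 15 N, and lies along the rails. I'll lift away and check.

```bash
python3 - <<'E'
from desc import *
move_l([.4193,-.1469,.112],.04); move_l([.4193,-.1469,.20],.12); move_l([.37,-.147,.27],.15); hold(.3)
print(state()["time"],state()["ft_force"])
w=snap(get_image,"wrist","w_f"); s=snap(get_image,"scene","s_f"); crop(s,345,150,110,80,7,"c21"); crop(w,280,60,90,220,3,"c22")
E
```

```text
47.6583 [0.85713813 0.05042893 0.636736  ]
```

View pics/c21.png

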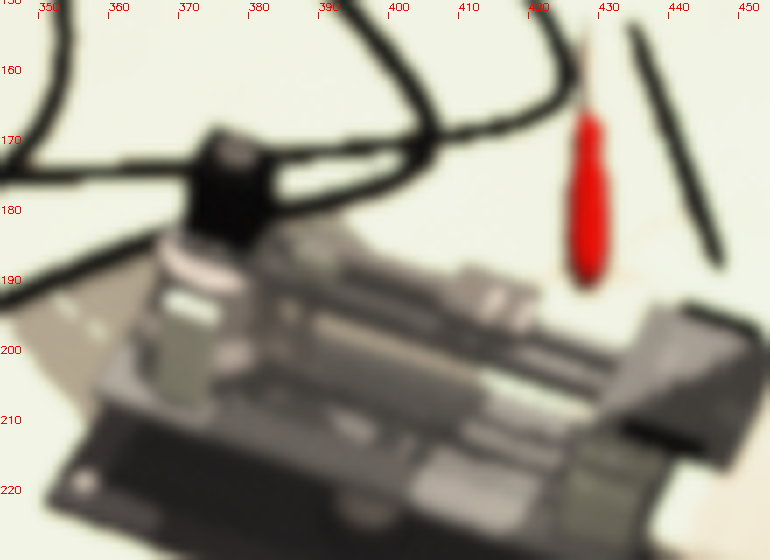

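View pics/w_f.png

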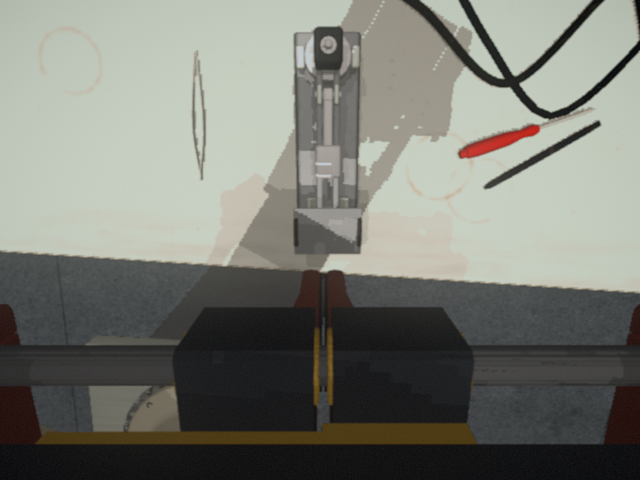

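```bash
python3 - <<'E'
from h import *
w=load("w_f")
g=lambda u,v: np.round(np.median([at_d(w,u+i,v+j) for i in(-1,0,1) for j in (-1,0,1)],0),4)
for n,u,v in (("pad f",328,150),("pad m",328,160),("pad r",328,172),("lever",328,120),("lever2",328,135),("block",320,58),("block2",336,58),("pin",328,46),("boss",322,42),("tray f",328,213),("tray r",328,248),("tray l",300,225),("tray rr",355,225)): print(n,g(u,v))
crop(w,300,20,60,70,8,"c23")
E
```

```text
pad f [ 0.428  -0.1468  0.1242]
pad m [ 0.4198 -0.1474  0.1232]
pad r [ 0.4097 -0.1481  0.1228]
lever [ 0.4522 -0.1451  0.1219]
lever2 [ 0.4402 -0.1459  0.1213]
block [ 0.4948 -0.1358  0.144 ]
block2 [ 0.4956 -0.1477  0.1444]
pin [ 0.5019 -0.1412  0.151 ]
boss [ 0.5055 -0.1366  0.1454]
tray f [ 0.3723 -0.1509  0.1137]
tray r [ 0.3389 -0.1532  0.1134]
tray l [ 0.3594 -0.1262  0.1139]
tray rr [ 0.3627 -0.1762  0.114 ]
```

View pics/c23.png

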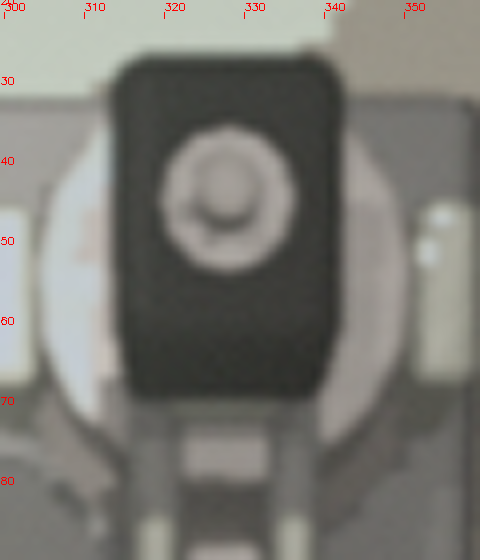

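The pad is level at z 0.123–0.124 (expected 0.1245), the pin is still proud and the tray is level to about 0.02 rad. I'm handing in.

```bash
python3 - <<'E'
from bench import *
job_done(); print(state()["time"])
E
```

```text
the job is handed in; nothing more can be done
the job is handed in; nothing more can be done
```

The board-holder arm is mounted on the stand with the ball home and the latch lever down. I handed it in at about 48 s; no verdict was reported.

**Mounting:** I gripped the block, carried the arm over the stand and lowered it with the foot between the prongs. The detents snapped at about 7 N. I then pressed to about 17 N on the rubber and let go.

**Lever:** I pressed the pad with closed fingers to its stop, about 31 mm of travel at roughly 3 N and at most 15 N at the end, then lifted clear.

**Last checks:**

| What | Measured | Expected |
|---|---|---|
| Top of grip block | 0.144 m | 0.1445 m (ball centre 0.0865 m plus 58 mm) |
| Indicator pin height | about 6 mm proud (5.6 mm by depth in the last view, 6.4 mm before) | about 7 mm, more than 5.5 mm needed |
| Lever pad height | 0.123–0.124 m, level | 0.1245 m |
| Arm tilt | about 0.02 rad | under 0.12 rad |

I did not touch the flux tin or the loupe, and the gripper ended clear of everything.

**What disagreed:**
- **Pin height:** it is close to the 5.5 mm limit and only good to about 1 mm. I took the ball as home from the snap, the rubber resistance and the block height.
- **Scene camera height:** it put the ball at about 0.093 m, while the wrist camera and touch gave 0.0865 m. I used the latter.
- **Fingertips:** they met the lever pad lower in TCP height than the stated tip length implied, so I pressed the lever by force rather than by position.

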